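# Put the last spice jar in the revolving rack and hold its index pin out

### The arm

A 6-joint arm with a two-finger parallel gripper is mounted at the origin on a cart in front of the work surface, level with it; the furniture and walls round the work are solid. World frame = base frame: x ahead of the robot, y to its left, z up, the work surface at z = 0. Lengths are in m, angles in rad, forces in N, time in s.
With the tool pointing down it reaches from about 0.35 to 0.775 m from the base axis. Payload 7.3 kg.
Tool frame: the origin (TCP) lies midway between the tips of the shut fingers; the grasp point (between the pads) lies 19 mm behind it (robot.grasp_offset is the z of the grasp point in the tool frame, in m); z points along the fingers, y is the direction in which the jaws open and shut (so a half turn about z gives the same grasp; the last joint's range is limited). The gripper opens to 92 mm and grips with 3 to 60 N. Pads are 19 mm wide; open, the fingers measure 130 mm over their backs; the gripper's body (75 mm by 190 mm) begins 47 mm behind the grasp point.
Start: joints at [-1.287, 0.342, 1.524, -0, 1.275, -0.146], TCP at [0.219, -0.477, 0.227] pointing down, gripper open.
Joint ranges: [-2.53, 2.53], [-0.77, 2.02], [0.04, 2.7], [-1, 4.14], [0.28, 2.66], [-3.11, 3.11]. Speed limits (rad/s): [2.57, 2.57, 3.14, 3.14, 3.14, 3.14].

### API

Orientations are given as [roll, pitch, yaw] about the fixed x, y, z axes, in that order (R = Rz(yaw) Ry(pitch) Rx(roll)).
In Python, from cell import observe, imaging, workorder, robot gives the robot as it stands. The module is installed in compiled form; this text tells all that it offers.
- The arm moves only by the tool send_rows, never from a script. Its argument "series" is a list of rows, each a list of 7 numbers: the shift along the tool's x, y, z in m, then the turn, a rotation vector about the tool's x, y, z in rad, then the closure, from 0 (fully open) to 1 (shut). A call has 1 to 5 rows; each row shifts and turns the commanded pose from where the row before left it, along the tool's axes as they then stand; what a row does not reach is not made up. A row lasts 1/12 s, in which the tool goes at most 41.7 mm and 7.16 degrees, less where a joint would pass 70% of its speed; a pose out of reach is approached as far as the arm can. A call is refused whole if a number of a shift passes 0.0417 or a number of a turn 0.125, either way. A call with a gripper value outside its range is refused whole. The fingers move at their own pace and stop on an object; "newtons" is the grip in N (left out, the last holds). Time passes only in rows, so rows that do not move let the fingers close. It gives the time, the measured TCP pose, the force and the opening at its end, in the units of the state.
- observe(): the state, without advancing time (a new reading comes with each control period).
- imaging.read_camera(name): name is "side" or "top" or "wrist"; returns a dict with "color" (480x640x3 uint8, red, green, blue), "range_z" (480x640 float32, m along the optical axis (not along the pixel's ray), 0 where there is no reading), "vfov" (degrees; the focal length in pixels is half the picture's height over the tangent of half this angle, whatever the lens; pixels are square), "cx", "cy" (the principal point, pixels), "dist_coeffs" ([k1, k2, p1, p2, k3] as OpenCV has them; the pictures are not rectified), "T" (4x4, takes a point from camera to world coordinates). Camera axes: x right, y down, z forward; pixel columns grow to the right and rows downward; lengths in m; the calibration is good to about 2 mm. A picture is of the moment at which its call begins.
- workorder.hand_in(): hands the job in, once; it reports no verdict.
The state is a dict: "time": time; "qpos": joint angles; "qvel": joint speeds; "joint_efforts": joint torques, N m; "tool_pos": TCP position; "tool_rot": TCP orientation; "contact_force": force on the tool from outside, world axes, zero at the start; "torque": the same for the moment, N m; "opening": finger opening in m.
Only numpy, scipy, OpenCV 4.12 (cv2) and the standard library are available. Lean on these libraries where they do the work, as an engineer would, in place of code of your own. Each camera call takes 0.05 s, during which the arm holds its last target.

### The job

The revolving spice rack is locked by its sprung index pin. While it is locked, stand the red-capped spice jar from the worktop upright in the rack's one empty cup, fully down on the cup's floor, and let go of it; then take the index pin's black knob, pull it straight up as far as it goes, and finish while still holding it up there, so that I can turn the rack by hand. Do not turn the rack yourself, and leave the jars in the rack and the other two jars on the worktop as they stand.

Things in the scene. Friction and masses are not known exactly. Their poses are not given: they have to be found in the camera images.
- spice_rack: fixed base of the rack: dark steel foot, 160 mm wide; origin at the centre of its underside, on the turning axis, z up. On it a wooden disc (206 mm wide, top at 22 mm) with 4 aluminium cups, axes 68 mm out at the base's -x (empty), +y, +x, -y. Middle pole with finial 28 mm wide, top at 123 mm. The index pin stands 112 mm out, midway between -x and +y; its bracket 135 to 148 mm out, 64 mm high
- empty_cup (a point): centre of the empty cup's inner floor, 25 mm above the worktop. The cup is a round aluminium tube with a floor, inner diameter 49 mm, wall 2.5 mm, rim 47 mm above this point (72 mm above the worktop); open above
- carousel (a joint): turntable angle in rad, 0 as it starts and as locked, positive anticlockwise from above; locked by the index pin (about 0.01 rad of play); with the pin out it turns with slight friction and stays where it is left
- index_pin (a joint): lift of the sprung index pin in m: 0 seated in its hole in the turntable's rim (7.5 mm deep), 0.014 fully up against its stop. A spring pulls it down with about 4 N at 0, 10 N at 0.014; no catch: let go, it snaps back. It moves straight up and down only and does not turn
- pin_knob: black ribbed knob with a red dot on top, on the upper end of the index pin: upright cylinder 28 mm wide, 26 mm high, origin at its centre (103 mm above the worktop with the pin seated), z up. Below it a bare stem 8 mm wide and, from 74 mm above the worktop down, the barrel with its nut, 23 mm wide, so fingertips may go down to 77 mm
- spice_1: the jar to put away: upright clear spice jar with red screw cap and green and cream label, standing on the worktop left or front left of the rack, no other thing's centre within 85 mm; 106 mm tall; body diameter 42 mm, cap diameter 45 mm from 85 mm up; origin at the centre of its underside, z up; about 0.1 kg
- spice_0: red-capped spice jar already in the rack's +y cup, 45 mm wide, 106 mm tall (top 131 mm above the worktop), origin at the centre of its underside
- spice_2: red-capped spice jar already in the rack's -y cup, 45 mm wide, 106 mm tall (top 131 mm above the worktop), origin at the centre of its underside
- dropper: brown dropper bottle with black teat already in the rack's +x cup, 33 mm wide, 102 mm tall, origin at the centre of its underside
- pink_salt: pink salt jar, 55 mm wide, 92 mm tall, a bystander on the worktop; origin at the centre of its underside
- coffee_jar: clear coffee jar with grey lid, half full, 64 mm wide, 110 mm tall, a bystander on the worktop; origin at the centre of its underside

How it is judged:
On the way:
1. the spice jar stands fully down in the empty cup, let go, with the index pin seated (horizontal distance between spice_1 and empty_cup below 0.008 m and z of spice_1 in the frame of empty_cup between -0.004 and 0.004 m and angle between spice_1's own z axis and vertical below 0.12 rad and contact force between the fingers and spice_1 below 0.1 N and value of joint index_pin below 0.002 m), for 0.2 s.
At the end, for the whole second after the job is handed in: jar in the empty cup: 8 mm from its axis, 4 mm from its floor, 0.12 rad from upright, let go; index pin up over 12 of 14 mm with the fingers on its knob (over 2 N) through the last second; turntable within 0.2 rad of its locked angle; other bottles still in their cups (horizontal distance between spice_1 and empty_cup below 0.008 m and z of spice_1 in the frame of empty_cup between -0.004 and 0.004 m and angle between spice_1's own z axis and vertical below 0.12 rad and contact force between the fingers and spice_1 below 0.1 N and value of joint index_pin above 0.012 m and contact force between the fingers and pin_knob above 2 N and value of joint carousel between -0.2 and 0.2 rad and z of each of spice_0, spice_2, dropper in the frame of spice_rack below 0.032 m and angle between each of spice_0, spice_2, dropper's own z axis and vertical below 0.35 rad); the arm keeps its last pose, push and grip.
It fails at once if the index pin is drawn (over 4 mm) while the jar is not yet in its cup (value of joint index_pin above 0.004 m and (horizontal distance between spice_1 and empty_cup above 0.015 m or z of spice_1 in the frame of empty_cup above 0.01 m)).
It fails at once if a jar beside the work is pushed more than 25 mm or tipped (distance of any of pink_salt, coffee_jar from where it was at the start of the episode above 0.025 m or angle between any of pink_salt, coffee_jar's own z axis and vertical above 0.4 rad).
It fails at once if a jar is lifted out of the rack (z of any of spice_0, spice_2, dropper in the frame of spice_rack above 0.06 m).
It also fails if it takes over 54 s, if anything falls off the work surface, if the arm or the gripper's body presses on something with over 40 N, if the wrist force passes 120 N, or if a joint passes its speed limit or range.

## Working session

There is one attempt and no reset: what is moved stays moved. The work goes in short steps, Python scripts to look and compute and a tool call to move; the robot and the scene stay as the last step left them, time stands still between calls to the robot, and variables do not carry over. Pictures are saved under pics/ and viewed, and the job is handed in when it is done.

Besides the shell and the picture viewer there is one more tool, called after "Emit:" as name(argument=value, ...) on one line, values as JSON. send_rows: Moves the arm, as the interface text tells. Its arguments: {"type":"object","properties":{"series":{"type":"array","items":{"type":"array","items":{"type":"number"}}},"newtons":{"type":"number"}},"required":["series"]}

```bash
mkdir -p pics
cat > h.py <<'E'
import numpy as np, cv2
from cell import observe, imaging, workorder, robot
def cam(n,save=None):
    d=imaging.read_camera(n)
    if save: cv2.imwrite('pics/'+save,cv2.cvtColor(d['color'],cv2.COLOR_RGB2BGR))
    return d
def K(d):
    f=240/np.tan(np.radians(d['vfov'])/2); return np.array([[f,0,d['cx']],[0,f,d['cy']],[0,0,1]])
def cloud(d):
    v,u=np.mgrid[0:480,0:640]; p=np.stack([u,v],-1).reshape(-1,1,2).astype(np.float64)
    n=cv2.undistortPoints(p,K(d),np.array(d['dist_coeffs'],float)).reshape(480,640,2)
    z=d['range_z'].astype(float); P=np.dstack([n[...,0]*z,n[...,1]*z,z])
    T=np.array(d['T']); W=P@T[:3,:3].T+T[:3,3]; W[z<=0]=np.nan
    return W
E
python3 - <<'E'
from h import *
print(observe(), [a for a in dir(robot) if a[0]!='_'])
for n in('top','side'):
    d=cam(n,n+'0.png'); W=cloud(d); np.savez(n+'0.npz',W=W,c=d['color']); print(n,d['vfov'],d['cx'],d['cy'],d['dist_coeffs'],np.array(d['T']).round(3).tolist())
E
```

```text
{'time': 0.0, 'qpos': array([-1.28702403e+00,  3.42734159e-01,  1.52496663e+00, -2.91299869e-05,
        1.27538926e+00, -1.46033778e-01]), 'qvel': array([ 9.07199125e-04, -1.62920013e-03,  1.18930793e-03, -7.21571397e-05,
       -1.48625520e-04, -8.57568757e-04]), 'joint_efforts': array([-1.36007937e-03, -4.31237805e+01, -2.44222873e+01,  7.17601064e-02,
        5.56907896e-02, -1.27827093e-04]), 'tool_pos': array([ 0.21865242, -0.47688038,  0.2260566 ]), 'tool_rot': array([-3.14010714e+00, -1.90335696e-04,  4.29814437e-01]), 'contact_force': array([0.24586978, 0.56332586, 0.78382852]), 'torque': array([-0.03478027,  0.06272203, -0.00732916]), 'opening': 0.09187854055241183} ['IKError', 'grasp_offset']
top 44.6261130148608 323.88241659816447 242.35112731807226 [-0.17512138  0.          0.          0.          0.        ] [[0.001, -0.987, 0.164, 0.382], [-1.0, -0.0, 0.008, 0.102], [-0.008, -0.164, -0.987, 1.253], [0.0, 0.0, 0.0, 1.0]]
side 54.22343969072258 326.77757068490735 241.7748178043405 [-0.08800515  0.          0.          0.          0.        ] [[0.934, -0.202, 0.296, 0.339], [-0.358, -0.543, 0.759, -0.55], [0.008, -0.815, -0.579, 0.589], [0.0, 0.0, 0.0, 1.0]]
```

View pics/top0.png

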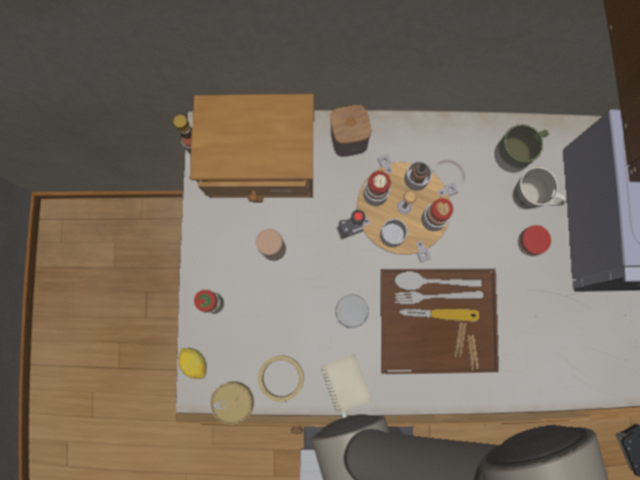

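View pics/side0.png

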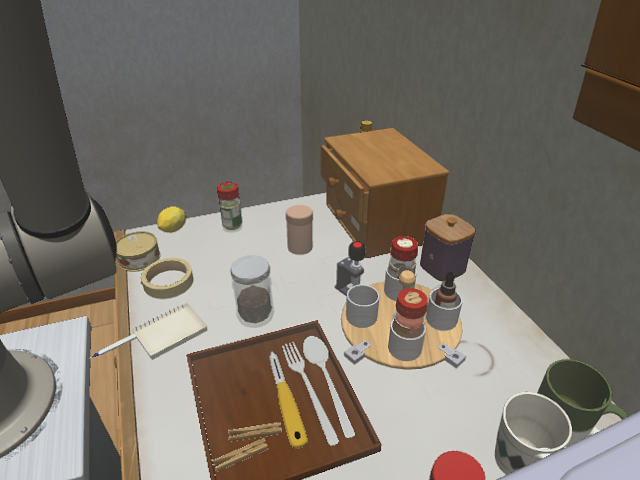

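The top view shows the target jar at (206,300), the empty cup at (393,233), the knob with its red dot at (357,217), the pink salt at (269,242) and the coffee jar at (352,310). Next I'll measure them.

Run:
```python
from h import *
D=np.load('top0.npz');W=D['W']; S=np.load('side0.npz')['W']
def fit(W,cx,cy,r,z0,z1,n):
    m=(np.hypot(W[...,0]-cx,W[...,1]-cy)<r)&(W[...,2]>z0)&(W[...,2]<z1)
    p=W[m]
    if len(p)<3: print(n,'none',len(p));return
    c,rad=cv2.minEnclosingCircle(p[:,:2].astype(np.float32))
    print(n,len(p),'circ',np.round(c,4),'d',round(2*rad,4),'mean',p.mean(0).round(4),'zmed',np.median(p[:,2]).round(4), 'bbox',p.min(0).round(3),p.max(0).round(3))
for n,(u,v) in dict(jar=(206,300),cup=(393,233),knob=(357,217),fin=(410,198),s0=(378,182),s2=(440,209),drop=(421,170),salt=(269,242),coffee=(352,310)).items():
    print(n,W[v,u].round(3))
    c=W[v,u]
    for nm,X in(('top',W),('side',S)):
        zt=c[2]
        fit(X,c[0],c[1],0.04,zt-.008 if n!='cup' else .064,zt+.02 if n!='cup' else .08,n+' '+nm)
# table height
print(W[380:385,300:310,2].mean(),S[230,190])
# disc edges: z ~22mm
c=W[198,410]
for nm,X in(('top',W),('side',S)): fit(X,c[0],c[1],.125,.017,.027,'disc '+nm)
```

```text
jar [0.457 0.343 0.112]
jar top 364 circ [0.4573 0.3475] d 0.0443 mean [0.4573 0.3475 0.1079] zmed 0.1078 bbox [0.437 0.327 0.104] [0.479 0.369 0.113]
jar side 179 circ [0.4598 0.3456] d 0.0473 mean [0.4584 0.3432 0.1066] zmed 0.1067 bbox [0.437 0.323 0.104] [0.48  0.369 0.109]
cup [ 0.607 -0.036  0.023]
cup top 137 circ [ 0.6021 -0.0325] d 0.0555 mean [ 0.6017 -0.0325  0.0713] zmed 0.0714 bbox [ 0.575 -0.059  0.064] [ 0.627 -0.005  0.078]
cup side 336 circ [ 0.6029 -0.0348] d 0.056 mean [ 0.603  -0.0358  0.0698] zmed 0.0704 bbox [ 0.576 -0.062  0.064] [ 0.63  -0.008  0.075]
knob [0.622 0.046 0.118]
knob top 161 circ [0.6233 0.0449] d 0.0299 mean [0.6229 0.0451 0.117 ] zmed 0.1172 bbox [0.609 0.032 0.11 ] [0.637 0.06  0.123]
knob side 169 circ [0.6245 0.0403] d 0.0314 mean [0.6233 0.0388 0.1159] zmed 0.1168 bbox [0.61  0.025 0.11 ] [0.638 0.056 0.12 ]
fin [ 0.659 -0.06   0.123]
fin top 121 circ [ 0.665  -0.0599] d 0.0269 mean [ 0.6638 -0.0597  0.1207] zmed 0.1208 bbox [ 0.653 -0.073  0.115] [ 0.678 -0.047  0.128]
fin side 152 circ [ 0.6653 -0.063 ] d 0.0258 mean [ 0.6633 -0.0658  0.1
[... 1165 characters left out ...]
an [0.5761 0.2156 0.0922] zmed 0.0928 bbox [0.55  0.193 0.086] [0.604 0.248 0.096]
coffee [0.438 0.057 0.109]
coffee top 854 circ [0.4369 0.0576] d 0.0655 mean [0.4364 0.0579 0.1111] zmed 0.111 bbox [0.405 0.027 0.103] [0.468 0.09  0.118]
coffee side 889 circ [0.4375 0.0545] d 0.0671 mean [0.4381 0.0498 0.1104] zmed 0.1112 bbox [0.408 0.022 0.102] [0.47  0.088 0.114]
0.010318260992976667 [0.36667562 0.36810287 0.00253993]
disc top 4079 circ [ 0.6607 -0.0604] d 0.2481 mean [ 0.6533 -0.0584  0.0229] zmed 0.0231 bbox [ 0.545 -0.179  0.017] [0.779 0.052 0.027]
disc side 4084 circ [ 0.6615 -0.0614] d 0.2456 mean [ 0.6438 -0.0951  0.0227] zmed 0.0228 bbox [ 0.546 -0.179  0.017] [0.773 0.055 0.027]
```

```bash
cat >> h.py <<'E'
from scipy.spatial.transform import Rotation as Ro
def plan(wps,clos=0,start=None,step=.04):
    s=observe(); p,R=(np.array(s['tool_pos']),Ro.from_euler('xyz',s['tool_rot'])) if start is None else start
    for x,y,z,yaw in wps:
        Rg=Ro.from_euler('xyz',[np.pi,0,yaw]); rv=(R.inv()*Rg).as_rotvec(); d=np.array([x,y,z])-p
        n=max(int(np.ceil(np.linalg.norm(d)/step)),int(np.ceil(np.linalg.norm(rv)/.122)),1)
        for i in range(n):
            sh=R.inv().apply(d/n).round(4); r=(rv/n).round(4)
            print([*map(float,sh),*map(float,r),clos])
            p=p+R.apply(sh); R=R*Ro.from_rotvec(r)
        print('--')
    return p,R
E
python3 -c "
from h import *
plan([(.30,-.25,.225,-.415),(.45,.05,.225,-.415),(.458,.346,.225,-.415)])"
```

```text
[0.0241, -0.0246, 0.0002, -0.0002, 0.0001, 0.1207, 0]
[0.0209, -0.0273, 0.0002, -0.0002, 0.0001, 0.1207, 0]
[0.0175, -0.0297, 0.0002, -0.0002, 0.0001, 0.1207, 0]
[0.0138, -0.0316, 0.0002, -0.0002, 0.0001, 0.1207, 0]
[0.0099, -0.033, 0.0002, -0.0002, 0.0001, 0.1207, 0]
[0.0058, -0.0339, 0.0002, -0.0002, 0.0001, 0.1207, 0]
[0.0017, -0.0344, 0.0002, -0.0002, 0.0001, 0.1207, 0]
--
[0.0018, -0.0372, -0.0, -0.0, -0.0, -0.0, 0]
[0.0018, -0.0372, -0.0, -0.0, -0.0, -0.0, 0]
[0.0018, -0.0372, -0.0, -0.0, -0.0, -0.0, 0]
[0.0018, -0.0372, -0.0, -0.0, -0.0, -0.0, 0]
[0.0018, -0.0372, -0.0, -0.0, -0.0, -0.0, 0]
[0.0018, -0.0372, -0.0, -0.0, -0.0, -0.0, 0]
[0.0018, -0.0372, -0.0, -0.0, -0.0, -0.0, 0]
[0.0018, -0.0372, -0.0, -0.0, -0.0, -0.0, 0]
[0.0018, -0.0372, -0.0, -0.0, -0.0, -0.0, 0]
--
[-0.014, -0.0343, -0.0, -0.0, -0.0, -0.0, 0]
[-0.014, -0.0343, -0.0, -0.0, -0.0, -0.0, 0]
[-0.014, -0.0343, -0.0, -0.0, -0.0, -0.0, 0]
[-0.014, -0.0343, -0.0, -0.0, -0.0, -0.0, 0]
[-0.014, -0.0343, -0.0, -0.0, -0.0, -0.0, 0]
[-0.014, -0.0343, -0.0, -0.0, -0.0, -0.0, 0]
[-0.014, -0.0343, -0.0, -0.0, -0.0, -0.0, 0]
[-0.014, -0.0343, -0.0, -0.0, -0.0, -0.0, 0]
--
```

Emit:
send_rows(series=[[0.024,-0.025,0,0,0,0.12,0],[0.021,-0.027,0,0,0,0.12,0],[0.0175,-0.03,0,0,0,0.12,0],[0.014,-0.0315,0,0,0,0.12,0],[0.01,-0.033,0,0,0,0.12,0]])

```text
time: 0.52
tool_pos: [0.2769, -0.313, 0.2263]
tool_rot: [-3.141, 0.0, -0.177]
contact_force: [0.5, -0.4, 1.2]
opening: 0.092
```

Emit:
send_rows(series=[[0.006,-0.034,0,0,0,0.12,0],[0.002,-0.034,0,0,0,0.12,0],[0.002,-0.037,0,0,0,0,0],[0.002,-0.037,0,0,0,0,0],[0.002,-0.037,0,0,0,0,0]])

```text
time: 0.93
tool_pos: [0.3484, -0.1511, 0.2267]
tool_rot: [3.142, -0.0, -0.402]
contact_force: [1.1, -0.7, -0.0]
opening: 0.0921
```

Emit:
send_rows(series=[[0.002,-0.037,0,0,0,0,0],[0.002,-0.037,0,0,0,0,0],[0.002,-0.037,0,0,0,0,0],[0.002,-0.037,0,0,0,0,0],[0.002,-0.037,0,0,0,0,0]])

```text
time: 1.35
tool_pos: [0.4299, 0.0155, 0.2266]
tool_rot: [3.141, 0.0, -0.401]
contact_force: [0.9, -0.5, -0.3]
opening: 0.0917
```

Emit:
send_rows(series=[[0.002,-0.037,0,0,0,0,0],[-0.014,-0.034,0,0,0,0,0],[-0.014,-0.034,0,0,0,0,0],[-0.014,-0.034,0,0,0,0,0],[-0.014,-0.034,0,0,0,0,0]])

```text
time: 1.77
tool_pos: [0.4471, 0.1957, 0.2263]
tool_rot: [3.141, 0.001, -0.401]
contact_force: [0.9, -0.4, 0.0]
opening: 0.0919
```

```bash
python3 -c "
from h import *
plan([(.458,.3465,.225,-.415)])
d=cam('wrist','w1.png');W=cloud(d);print(np.array(d['T']).round(3).tolist())
m=(W[...,2]>.1)&(W[...,2]<.113)&(W[...,1]>.25)
p=W[m];print(len(p), p.mean(0) if len(p) else '', cv2.minEnclosingCircle(p[:,:2].astype(np.float32)))
print(observe())"
```

```text
[-0.0122, -0.0358, 0.0003, 0.0002, 0.0001, 0.0034, 0]
[-0.0123, -0.0357, 0.0003, 0.0002, 0.0001, 0.0034, 0]
[-0.0124, -0.0357, 0.0003, 0.0002, 0.0001, 0.0034, 0]
[-0.0126, -0.0356, 0.0003, 0.0002, 0.0001, 0.0034, 0]
--
[[-0.391, -0.885, -0.252, 0.516], [-0.921, 0.376, 0.106, 0.167], [0.001, 0.274, -0.962, 0.385], [0.0, 0.0, 0.0, 1.0]]
2429 [0.55258738 0.33150429 0.10646901] ((0.5579404234886169, 0.31937068700790405), 0.12341870367527008)
{'time': 1.8167, 'qpos': array([0.26446209, 0.27766037, 1.61798471, 0.00389566, 1.24530615,
       2.23226423]), 'qvel': array([-0.09120155, -0.0326514 ,  0.06169922, -0.02786482, -0.00177982,
       -0.16178976]), 'joint_efforts': array([ -7.29897514, -40.57847142, -21.10345423,  -2.08773673,
         0.69469303,  -0.12202162]), 'tool_pos': array([0.44676333, 0.201354  , 0.22641025]), 'tool_rot': array([-3.13828679e+00,  1.76351507e-03, -3.98247448e-01]), 'contact_force': array([-1.9318434 ,  4.60125359, -0.91047905]), 'torque': array([0.29786992, 0.1095186 , 0.01204804]), 'opening': 0.09187217299223868}
```

Emit:
send_rows(series=[[-0.0122,-0.0355,0,0,0,0.003,0],[-0.0122,-0.0355,0,0,0,0.003,0],[-0.0122,-0.0355,0,0,0,0.003,0],[-0.0122,-0.0355,0,0,0,0.003,0],[0,0,0,0,0,0,0]])

```text
time: 2.23
tool_pos: [0.4582, 0.3492, 0.2257]
tool_rot: [-3.14, 0.001, -0.409]
contact_force: [-1.4, -0.3, -0.8]
opening: 0.0918
```

```bash
python3 -c "
from h import *
d=cam('wrist','w2.png');W=cloud(d)
m=(W[...,2]>.1)&(W[...,2]<.113)&(np.hypot(W[...,0]-.458,W[...,1]-.346)<.04)
p=W[m];print(len(p), p.mean(0) if len(p) else '', cv2.minEnclosingCircle(p[:,:2].astype(np.float32)))
print(observe()['tool_pos'])
plan([(.458,.3465,.225,-.415)])"
```

```text
2109 [0.45843227 0.34552252 0.10668926] ((0.4573746919631958, 0.3457784056663513), 0.02239772491157055)
[0.45811298 0.34639605 0.22551249]
[-0.0001, -0.0001, 0.0005, 0.0007, 0.0011, 0.0057, 0]
--
```

View pics/w2.png

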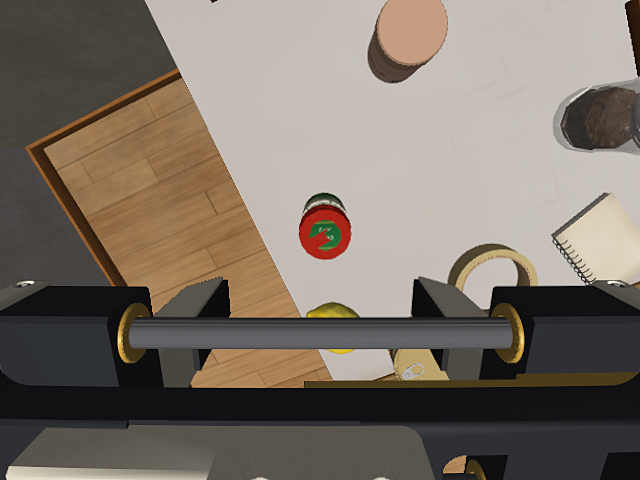

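The wrist view shows the jar cap at (325,232), midway between the fingers, and measures it at (0.4574, 0.3458). That agrees with the other cameras, so I'll descend and grip.

Emit:
send_rows(series=[[0,0,0.037,0,0,0.003,0],[0,0,0.037,0,0,0.003,0],[0,0,0.037,0,0,0,0],[0,0,0.0365,0,0,0,0],[0,0,0,0,0,0,0]], newtons=20)

```text
time: 2.7
tool_pos: [0.4546, 0.3401, 0.0723]
tool_rot: [3.13, 0.008, -0.42]
contact_force: [-2.1, -0.8, -0.6]
opening: 0.092
```

Emit:
send_rows(series=[[0,0,0,0,0,0,1],[0,0,0,0,0,0,1],[0,0,0,0,0,0,1],[0,0,0,0,0,0,1],[0,0,0,0,0,0,1]], newtons=20)

```text
time: 3.12
tool_pos: [0.4597, 0.3441, 0.0811]
tool_rot: [-3.139, -0.002, -0.419]
contact_force: [0.4, 0.6, 0.1]
opening: 0.0632
```

Emit:
send_rows(series=[[0,0,0,0,0,0,1],[0,0,0,0,0,0,1],[0,0,0,0,0,0,1]])

```text
time: 3.37
tool_pos: [0.459, 0.3438, 0.0796]
tool_rot: [-3.141, -0.001, -0.419]
contact_force: [1.1, 1.0, 2.4]
opening: 0.0442
```

Emit:
send_rows(series=[[0,0,-0.02,0,0,0,1],[0,0,-0.03,0,0,0,1],[0,0,-0.035,0,0,0,1],[0,0,-0.035,0,0,0,1],[0,0,-0.03,0,0,0,1]])

```text
time: 3.78
tool_pos: [0.4587, 0.3437, 0.2314]
tool_rot: [-3.141, -0.001, -0.419]
contact_force: [0.5, 0.1, -1.5]
opening: 0.0436
```

```bash
python3 -c "
from h import *
s=observe();print(s)
d=cam('side','s3.png')
plan([(.58,.02,.23,-.415),(.6025,-.034,.215,-.415)],clos=1)"
```

```text
{'time': 3.7833, 'qpos': array([ 5.09315424e-01,  4.27166630e-01,  1.38023158e+00, -1.07453037e-04,
        1.33344333e+00,  2.49935592e+00]), 'qvel': array([-1.49345726e-03, -2.63935293e-01, -5.72166779e-01, -1.00388367e-03,
        8.36739134e-01, -4.91782371e-04]), 'joint_efforts': array([ 1.46213737e-01, -4.77798200e+01, -2.32027531e+01, -4.53971734e-02,
       -8.38173721e-01,  2.49174947e-03]), 'tool_pos': array([0.45874279, 0.34365804, 0.23135064]), 'tool_rot': array([-3.14105377e+00, -5.33552870e-04, -4.19219090e-01]), 'contact_force': array([ 0.46425848,  0.12348089, -1.53157025]), 'torque': array([ 0.11720277, -0.04208476, -0.05920206]), 'opening': 0.04363436111276103}
[0.0268, 0.0276, 0.0008, -0.001, -0.0008, -0.0005, 1]
[0.0268, 0.0276, 0.0008, -0.001, -0.0008, -0.0005, 1]
[0.0267, 0.0276, 0.0008, -0.001, -0.0008, -0.0005, 1]
[0.0267, 0.0276, 0.0008, -0.001, -0.0008, -0.0005, 1]
[0.0267, 0.0277, 0.0008, -0.001, -0.0008, -0.0005, 1]
[0.0267, 0.0277, 0.0008, -0.001, -0.0008, -0.0005, 1]
[0.0267, 0.0277, 0.0008, -0.001, -0.0008, -0.0005, 1]
[0.0267, 0.0277, 0.0008, -0.001, -0.0008, -0.0005, 1]
[0.0267, 0.0277, 0.0008, -0.001, -0.0008, -0.0005, 1]
--
[0.0211, 0.0202, 0.0076, 0.0001, 0.0002, 0.0002, 1]
[0.0211, 0.0202, 0.0076, 0.0001, 0.0002, 0.0002, 1]
--
```

View pics/s3.png

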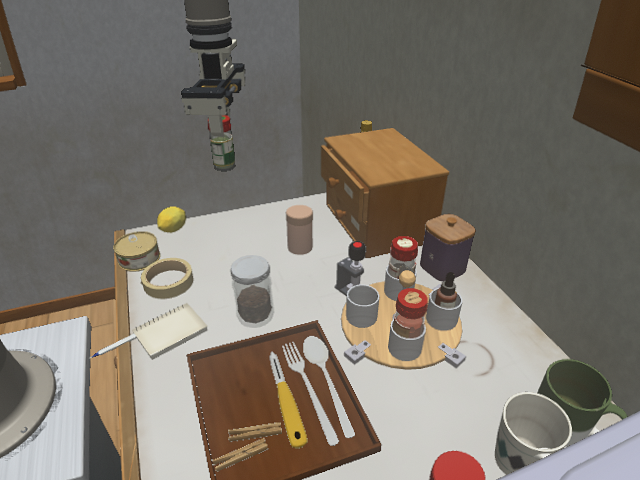

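The jar is held upright at (222,145). I'll carry it across.

Emit:
send_rows(series=[[0.02,0.021,0,0,0,0,1],[0.027,0.0275,0,0,0,0,1],[0.027,0.0275,0,0,0,0,1],[0.027,0.0275,0,0,0,0,1],[0.027,0.0275,0,0,0,0,1]])

```text
time: 4.25
tool_pos: [0.5224, 0.1703, 0.2288]
tool_rot: [3.141, 0.0, -0.419]
contact_force: [1.0, 0.7, -1.1]
opening: 0.0439
```

Emit:
send_rows(series=[[0.027,0.0275,0,0,0,0,1],[0.027,0.0275,0,0,0,0,1],[0.027,0.0275,0,0,0,0,1],[0.027,0.0275,0,0,0,0,1],[0.027,0.0275,0,0,0,0,1]])

```text
time: 4.67
tool_pos: [0.5898, -0.0105, 0.2287]
tool_rot: [3.141, 0.001, -0.419]
contact_force: [1.2, 0.9, -0.9]
opening: 0.0442
```

Emit:
send_rows(series=[[0.012,0.01,0,0,0,0,1],[0,0,0,0,0,0,1],[0,0,0,0,0,0,1]])

```text
time: 4.92
tool_pos: [0.5964, -0.0232, 0.2284]
tool_rot: [3.142, 0.002, -0.421]
contact_force: [-0.6, 1.0, -2.0]
opening: 0.0442
```

```bash
python3 -c "
from h import *
s=observe();print(s['time'],s['tool_pos'],s['tool_rot'],s['opening'])
for n in('side','wrist','top'):
    d=cam(n,n+'4.png');W=cloud(d);np.savez(n+'4.npz',W=W,c=d['color'])
plan([(.6025,-.034,.215,-.415)],clos=1)"
```

```text
4.9167 [ 0.59639868 -0.02316482  0.22836525] [ 3.14159254e+00  1.61662955e-03 -4.21171574e-01] 0.04418952968455199
[0.011, 0.0091, 0.0141, -0.0001, 0.0007, -0.0028, 1]
--
```

View pics/side4.png

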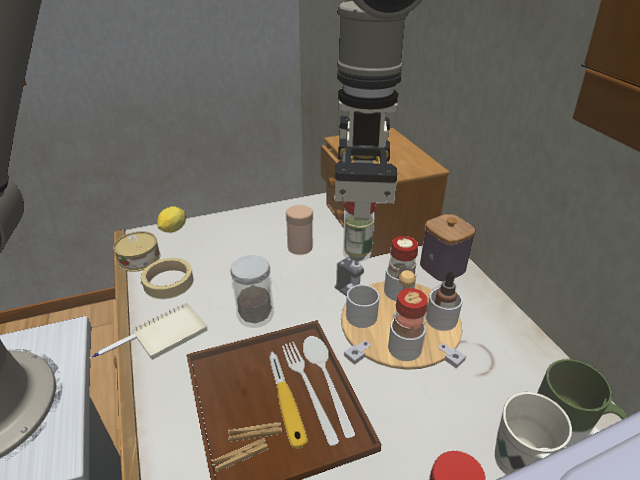

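View pics/wrist4.png

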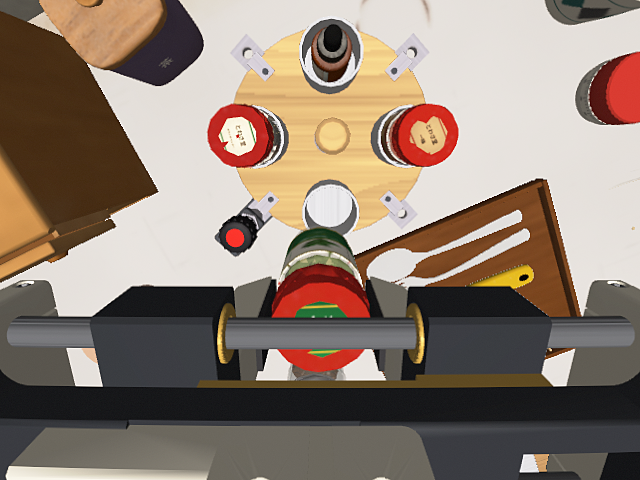

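View pics/top4.png

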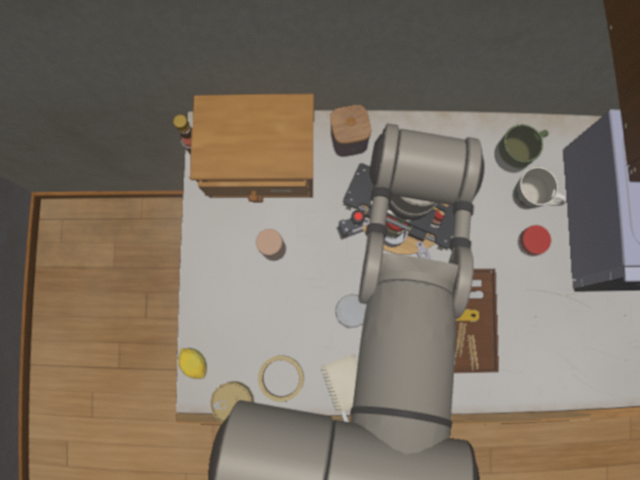

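The wrist view shows the held jar's cap at (320,318), the empty cup at (330,208) and the knob at (235,237). I'll measure the jar against the cup in this one camera, since that is the most consistent comparison.

```bash
cat > m.py <<'E'
from h import *
from scipy.optimize import least_squares
def circ(p,r,c0):
    f=lambda c: np.hypot(*(p-c).T)-r
    s=least_squares(f,c0,loss='soft_l1',f_scale=.001); return s.x.round(4), np.abs(s.fun).mean().round(4)
def rep(nm,W,C,tp):
    C=C.astype(int); red=(C[...,0]>110)&(C[...,1]<60)&(C[...,2]<60)
    m=red&(np.hypot(W[...,0]-tp[0],W[...,1]-tp[1])<.05)
    p=W[m]; print(nm,'cap red',len(p),p.min(0).round(4),p.max(0).round(4))
    z1=np.nanpercentile(p[:,2],98) if len(p) else 0
    mm=(np.hypot(W[...,0]-tp[0],W[...,1]-tp[1])<.03)&(np.abs(W[...,2]-z1)<.004); q=W[mm]
    if len(q)>5: print(' captop z',z1,cv2.minEnclosingCircle(q[:,:2].astype(np.float32)),q.mean(0))
    for b in np.arange(.13,.26,.01):
        q=W[(np.hypot(W[...,0]-tp[0],W[...,1]-tp[1])<.04)&(np.abs(W[...,2]-b)<.005)]
        if len(q)>10: print('  ',b.round(3),len(q),*circ(q[:,:2],.021,tp[:2]),q.min(0).round(3),q.max(0).round(3))
    q=W[(np.hypot(W[...,0]-.6025,W[...,1]+.034)<.04)&(np.abs(W[...,2]-.071)<.006)]
    if len(q)>10: print(' rim',len(q),cv2.minEnclosingCircle(q[:,:2].astype(np.float32)),circ(q[:,:2],.026,[.6025,-.034]))
    for n,c,r,z in(('knob',(.624,.043),.02,.116),('fin',(.665,-.061),.02,.119),('s0',(.692,.001),.035,.131),('s2',(.6375,-.123),.035,.131)):
        q=W[(np.hypot(W[...,0]-c[0],W[...,1]-c[1])<r)&(np.abs(W[...,2]-z)<.005)]
        if len(q)>10: print(n,len(q),cv2.minEnclosingCircle(q[:,:2].astype(np.float32)),q[:,2].mean())
E
python3 - <<'E'
from m import *
tp=observe()['tool_pos']; print(tp)
for n in('wrist','side'):
    D=np.load(n+'4.npz'); rep(n,D['W'],D['c'],tp)
E
```

```text
[ 0.59613841 -0.02122487  0.22908633]
wrist cap red 3488 [ 0.5726 -0.0436  0.2366] [6.173e-01 6.000e-04 2.578e-01]
 captop z 0.2570176618930046 ((0.600458025932312, -0.023208824917674065), 0.02849467098712921) [ 0.59828006 -0.02268768  0.2559004 ]
   0.15 46 [ 0.5952 -0.0201] 0.0002 [ 0.599 -0.041  0.151] [ 0.616 -0.011  0.155]
   0.16 80 [ 0.5954 -0.0207] 0.0004 [ 0.592 -0.043  0.155] [ 0.617 -0.01   0.165]
   0.17 212 [ 0.5963 -0.0208] 0.0003 [ 0.593 -0.043  0.165] [ 0.618 -0.005  0.175]
   0.18 242 [ 0.5963 -0.021 ] 0.0003 [ 0.593 -0.043  0.175] [ 0.617 -0.005  0.185]
   0.19 274 [ 0.5963 -0.0211] 0.0003 [ 0.594 -0.043  0.185] [ 0.617 -0.004  0.195]
   0.2 316 [ 0.5963 -0.0212] 0.0003 [ 0.594 -0.043  0.195] [ 0.618 -0.004  0.205]
   0.21 367 [ 0.5963 -0.0213] 0.0003 [ 0.587 -0.043  0.205] [ 0.618 -0.003  0.215]
   0.22 628 [ 0.5955 -0.0211] 0.0004 [ 0.587 -0.044  0.215] [ 0.617 -0.001  0.225]
   0.23 592 [ 0.5951 -0.0209] 0.0022 [ 0.591 -0.054  0.225] [0.619 0.001 0.235]
   0.24 1375 [ 0.5961 -0.0216] 0.0046 [ 0.59  -0.061  0.235] [0.623 0.009 0.245]
   0.25 2086 [ 0.5954 -0.0212]
[... 1370 characters left out ...]
008 [ 0.571 -0.044  0.215] [ 0.612 -0.018  0.225]
   0.23 110 [ 0.5945 -0.0224] 0.002 [ 0.572 -0.053  0.225] [ 0.612 -0.008  0.235]
   0.24 130 [ 0.591 -0.037] 0.0036 [ 0.572 -0.06   0.235] [ 0.617 -0.017  0.245]
   0.25 104 [ 0.5913 -0.0395] 0.0033 [ 0.572 -0.061  0.245] [ 0.612 -0.014  0.254]
 rim 322 ((0.6031301617622375, -0.03459393233060837), 0.02783377282321453) (array([ 0.603, -0.035]), np.float64(0.0009))
fin 156 ((0.6648035645484924, -0.06388705968856812), 0.01304581668227911) 0.11955935467541619
s0 389 ((0.6937316656112671, -0.00037370153586380184), 0.023349737748503685) 0.13205375845800854
s2 564 ((0.6385558247566223, -0.12442128360271454), 0.023373883217573166) 0.1314900829796095
```

The wrist camera puts the jar axis at (0.5963, -0.021), upright. The cup is at (0.6034, -0.0348) from its rim, and the centre and jar geometry give the same point within 0.2 mm. The shift is +12 mm along tool x and +9.7 mm along tool y.

Emit:
send_rows(series=[[0.006,0.0048,0,0,0,0,1],[0.006,0.0049,0.01,0,0,0,1],[0,0,0.025,0,0,0,1],[0,0,0.02,0,0,0,1],[0,0,0.008,0,0,0,1]])

```text
time: 5.48
tool_pos: [0.6021, -0.0363, 0.1626]
tool_rot: [3.14, 0.005, -0.419]
contact_force: [-0.1, -0.2, -0.8]
opening: 0.0443
```

Emit:
send_rows(series=[[0,0,0,0,0,0,1],[0,0,0,0,0,0,1],[0,0,0,0,0,0,1]])

```text
time: 5.73
tool_pos: [0.6045, -0.0365, 0.1675]
tool_rot: [-3.141, -0.002, -0.419]
contact_force: [-0.9, 0.3, -1.6]
opening: 0.0441
```

Run:
```python
from m import *
s=observe();print(s['time'],s['tool_pos'],s['tool_rot'])
d=cam('wrist','w5.png');W=cloud(d);np.savez('w5.npz',W=W,c=d['color'])
s=observe();tp=s['tool_pos'];print(tp)
c=[.6034,-.0348]
for b in np.arange(.08,.2,.01):
    q=W[(np.hypot(W[...,0]-c[0],W[...,1]-c[1])<.035)&(np.abs(W[...,2]-b)<.005)]
    if len(q)>10: print('  ',b.round(3),len(q),*circ(q[:,:2],.021,tp[:2]),q.min(0).round(3),q.max(0).round(3))
d=cam('side','s5.png')
```

```text
5.7333 [ 0.60448755 -0.03654878  0.16748113] [-3.14114428e+00 -2.37504683e-03 -4.19090969e-01]
[ 0.6044948  -0.03658286  0.16766373]
   0.09 62 [ 0.6038 -0.0347] 0.0003 [ 0.605 -0.057  0.09 ] [ 0.625 -0.025  0.095]
   0.1 89 [ 0.6043 -0.0354] 0.0005 [ 0.601 -0.057  0.095] [ 0.626 -0.023  0.105]
   0.11 208 [ 0.6049 -0.0354] 0.0003 [ 0.601 -0.058  0.105] [ 0.626 -0.019  0.115]
   0.12 245 [ 0.6048 -0.0355] 0.0003 [ 0.601 -0.058  0.115] [ 0.626 -0.019  0.125]
   0.13 280 [ 0.6048 -0.0356] 0.0003 [ 0.6   -0.058  0.125] [ 0.626 -0.018  0.135]
   0.14 327 [ 0.6047 -0.0357] 0.0003 [ 0.603 -0.058  0.135] [ 0.626 -0.017  0.145]
   0.15 459 [ 0.6045 -0.0358] 0.0004 [ 0.596 -0.058  0.145] [ 0.626 -0.016  0.155]
   0.16 558 [ 0.6038 -0.0355] 0.0004 [ 0.599 -0.058  0.155] [ 0.626 -0.016  0.165]
   0.17 602 [ 0.6035 -0.0355] 0.0028 [ 0.599 -0.069  0.165] [ 0.628 -0.011  0.175]
   0.18 1331 [ 0.6043 -0.0359] 0.0032 [ 0.598 -0.07   0.175] [ 0.629 -0.01   0.185]
   0.19 4018 [ 0.603  -0.0347] 0.004 [ 0.581 -0.07   0.185] [ 0.629 -0.01   0.195]
```

View pics/s5.png

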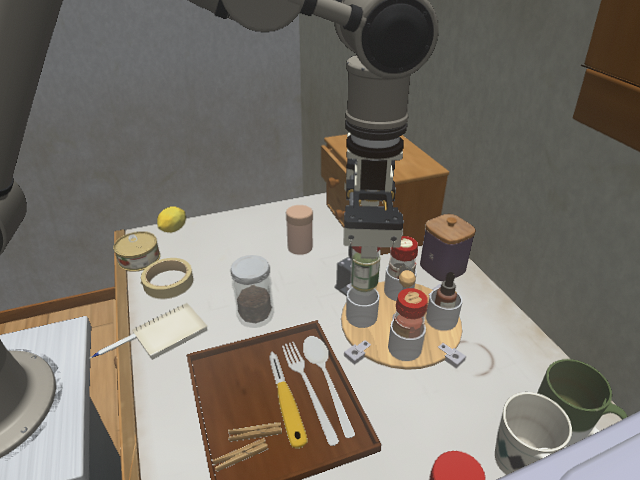

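The jar is 1.4 mm too far along tool x. I'll correct that and go down slowly.

Emit:
send_rows(series=[[-0.0013,0.0002,0,0,0,0,1],[0,0,0.004,0,0,0,1],[0,0,0.007,0,0,0,1],[0,0,0.007,0,0,0,1],[0,0,0.007,0,0,0,1]])

```text
time: 6.25
tool_pos: [0.6024, -0.0361, 0.1404]
tool_rot: [3.141, -0.0, -0.419]
contact_force: [0.5, -0.6, -1.2]
opening: 0.0441
```

Emit:
send_rows(series=[[0,0,0.007,0,0,0,1],[0,0,0.007,0,0,0,1],[0,0,0.007,0,0,0,1],[0,0,0.006,0,0,0,1],[0,0,0.004,0,0,0,1]])

```text
time: 6.67
tool_pos: [0.6024, -0.0361, 0.1094]
tool_rot: [3.141, 0.0, -0.419]
contact_force: [1.4, 0.4, 0.7]
opening: 0.0438
```

Emit:
send_rows(series=[[0,0,0.003,0,0,0,1],[0,0,0.002,0,0,0,1],[0,0,0,0,0,0,1]])

```text
time: 6.92
tool_pos: [0.6023, -0.0361, 0.1049]
tool_rot: [3.141, 0.0, -0.419]
contact_force: [2.4, -0.2, -2.2]
opening: 0.0439
```

Emit:
send_rows(series=[[0,0,0.0015,0,0,0,1],[0,0,0.001,0,0,0,1],[0,0,0,0,0,0,1]])

```text
time: 7.17
tool_pos: [0.6032, -0.0363, 0.1045]
tool_rot: [-3.141, -0.003, -0.419]
contact_force: [0.4, -0.3, 7.1]
opening: 0.044
```

Run:
```python
from m import *
d=cam('wrist','w6.png');W=cloud(d)
C=d['color'].astype(int)
m=(C[...,0]>110)&(C[...,1]<60)&(C[...,2]<60)&(np.hypot(W[...,0]-.6034,W[...,1]+.035)<.03)
p=W[m];print(np.percentile(p[:,2],[5,50,90,98]))
s=observe();print(s['tool_pos'],s['contact_force'])
```

```text
[0.11851366 0.13155151 0.13245498 0.13292835]
[ 0.60313969 -0.03632236  0.10443928] [-0.27930773 -0.14843186  6.17062602]
```

View pics/w6.png

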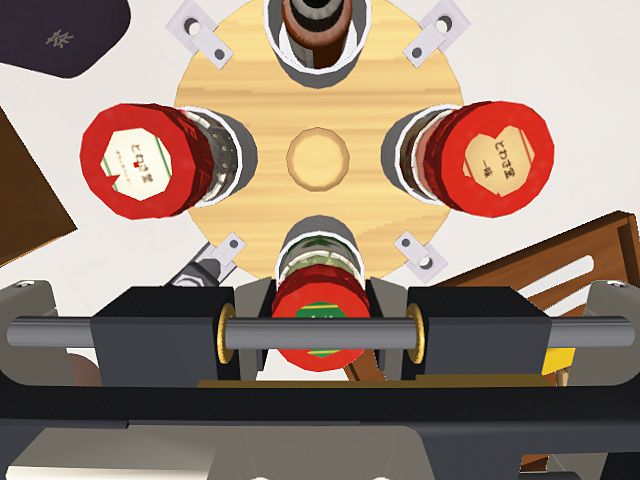

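The cap top is at 0.132, level with the neighbouring jars, with 7 N of floor contact, so the jar is fully down. I'll open the fingers part way, because the knob is close by.

Emit:
send_rows(series=[[0,0,0,0,0,0,0.8],[0,0,0,0,0,0,0.5],[0,0,0,0,0,0,0.3],[0,0,0,0,0,0,0.3],[0,0,0,0,0,0,0.3]])

```text
time: 7.63
tool_pos: [0.602, -0.036, 0.1024]
tool_rot: [3.141, 0.001, -0.419]
contact_force: [-0.7, -0.1, 0.0]
opening: 0.0612
```

Emit:
send_rows(series=[[0,0,0,0,0,0,0.3],[0,0,0,0,0,0,0.3],[0,0,0,0,0,0,0.3]])

```text
time: 7.88
tool_pos: [0.6022, -0.0361, 0.1026]
tool_rot: [3.141, 0.0, -0.419]
contact_force: [-0.1, -0.6, -0.1]
opening: 0.0644
```

Now straight up.

Emit:
send_rows(series=[[0,0,-0.01,0,0,0,0.3],[0,0,-0.02,0,0,0,0.3],[0,0,-0.03,0,0,0,0.3],[0,0,-0.03,0,0,0,0.3],[0,0,-0.02,0,0,0,0.3]])

```text
time: 8.3
tool_pos: [0.6031, -0.0362, 0.2166]
tool_rot: [-3.141, -0.004, -0.419]
contact_force: [1.5, 0.1, -0.3]
opening: 0.064
```

Emit:
send_rows(series=[[0,0,-0.01,0,0,0,0.3],[0,0,0,0,0,0,0.3],[0,0,0,0,0,0,0.3]])

```text
time: 8.55
tool_pos: [0.6021, -0.036, 0.2224]
tool_rot: [3.141, 0.0, -0.419]
contact_force: [0.1, 0.3, -0.1]
opening: 0.0643
```

Run:
```python
from m import *
s=observe();print(s['time'],s['tool_pos'])
for n in('wrist','side'):
    d=cam(n,n+'7.png');W=cloud(d);print(n)
    for nm,c,r,z in(('jar',(.6034,-.0348),.035,.131),('knob',(.6245,.043),.02,.116),('fin',(.6655,-.062),.02,.119),('s0',(.693,.0),.035,.131),('s2',(.638,-.124),.035,.131)):
        q=W[(np.hypot(W[...,0]-c[0],W[...,1]-c[1])<r)&(np.abs(W[...,2]-z)<.005)]
        if len(q)>10: print(nm,len(q),cv2.minEnclosingCircle(q[:,:2].astype(np.float32)),np.median(q[:,2]))
print('tcp should be'); plan([(.6245,.0425,.20,-1.2)],clos=.3)
```

```text
8.55 [ 0.60208433 -0.03604233  0.2224126 ]
wrist
jar 2528 ((0.6014399528503418, -0.03433087095618248), 0.02232113666832447) 0.1317955431773522
knob 937 ((0.6249182820320129, 0.041995175182819366), 0.015270727686583996) 0.11633850228808756
fin 960 ((0.6652817726135254, -0.06233890354633331), 0.013439100235700607) 0.12054413580057277
s0 3161 ((0.6928613781929016, -0.0003402289003133774), 0.022504767403006554) 0.13191870962163582
s2 3078 ((0.6387452483177185, -0.12440120428800583), 0.02203565463423729) 0.1317313142073716
side
jar 454 ((0.6006032824516296, -0.0340358167886734), 0.023188920691609383) 0.13231785327598408
knob 157 ((0.6239708662033081, 0.04095374792814255), 0.01533705648034811) 0.11693794705571631
fin 149 ((0.6646249294281006, -0.06297822296619415), 0.013499409891664982) 0.12033972832582546
s0 386 ((0.6927123665809631, 2.3215088731376454e-06), 0.0234358087182045) 0.13249207808145325
s2 565 ((0.6389193534851074, -0.12429650127887726), 0.023738160729408264) 0.13187080521023997
tcp should be
[-0.0016, -0.0116, 0.003, 0.0003, 0.0004, 0.1115, 0.3]
[-0.0028, -0.0113, 0.003, 0.0003, 0.0004, 0.1115, 0.3]
[-0.0041, -0.0109, 0.003, 0.0003, 0.0004, 0.1115, 0.3]
[-0.0053, -0.0104, 0.003, 0.0003, 0.0004, 0.1115, 0.3]
[-0.0064, -0.0098, 0.003, 0.0003, 0.0004, 0.1115, 0.3]
[-0.0074, -0.009, 0.003, 0.0003, 0.0004, 0.1115, 0.3]
[-0.0084, -0.0081, 0.003, 0.0003, 0.0004, 0.1115, 0.3]
--
```

View pics/wrist7.png

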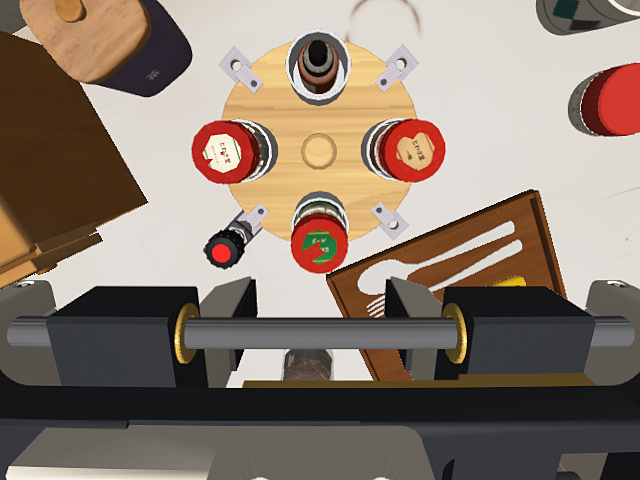

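View pics/side7.png

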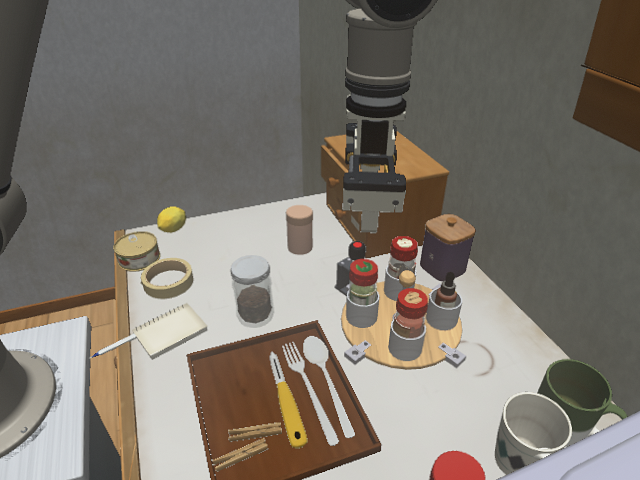

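The jar stands in the cup at (319,245) in the wrist view, cap top at 0.1318. The knob at (221,253) is still seated, with its top at 0.116. I'll go above the knob at (0.6248, 0.0422) with the jaws tangential.

Emit:
send_rows(series=[[-0.0016,-0.0116,0,0,0,0.1115,0.3],[-0.0028,-0.0113,0,0,0,0.1115,0.3],[-0.004,-0.0109,0,0,0,0.1115,0.3],[-0.0053,-0.0104,0,0,0,0.1115,0.3],[-0.0064,-0.0098,0,0,0,0.1115,0.3]])

```text
time: 9.07
tool_pos: [0.6182, 0.0204, 0.2207]
tool_rot: [3.139, 0.002, -0.982]
contact_force: [-0.5, -0.8, -0.5]
opening: 0.0646
```

Emit:
send_rows(series=[[-0.0074,-0.009,0.01,0,0,0.1115,0.3],[-0.0084,-0.008,0.01,0,0,0.1115,0.3],[0,0,0,0,0,0,0.3],[0,0,0,0,0,0,0.3],[0,0,0,0,0,0,0.3]])

```text
time: 9.48
tool_pos: [0.6251, 0.0417, 0.2022]
tool_rot: [3.14, 0.0, -1.197]
contact_force: [0.4, -0.2, 0.1]
opening: 0.0644
```

Run:
```python
from m import *
s=observe();print(s['time'],s['tool_pos'],s['tool_rot'],s['qpos'])
d=cam('wrist','w8.png');W=cloud(d)
for nm,c,r,z in(('jar',(.602,-.0348),.035,.131),('knob',(.6245,.043),.02,.116)):
        q=W[(np.hypot(W[...,0]-c[0],W[...,1]-c[1])<r)&(np.abs(W[...,2]-z)<.005)]
        if len(q)>10: print(nm,len(q),cv2.minEnclosingCircle(q[:,:2].astype(np.float32)),np.median(q[:,2]))
plan([(.6248,.0422,.15,-1.2)],clos=.3)
```

```text
9.4833 [0.62506938 0.04171716 0.20221649] [ 3.14028648e+00  9.37032345e-05 -1.19653906e+00] [-5.53835093e-02  5.49002897e-01  1.25904135e+00 -4.71977295e-04
  1.33477492e+00  2.71206246e+00]
jar 3561 ((0.6016162633895874, -0.03434920683503151), 0.02222844585776329) 0.13180621466808518
knob 1098 ((0.624739408493042, 0.04217163473367691), 0.015267825685441494) 0.11635456763462063
[-0.0004, 0.0001, 0.0263, 0.0002, -0.0001, 0.0012, 0.3]
[-0.0004, 0.0001, 0.0263, 0.0002, -0.0001, 0.0012, 0.3]
--
```

View pics/w8.png

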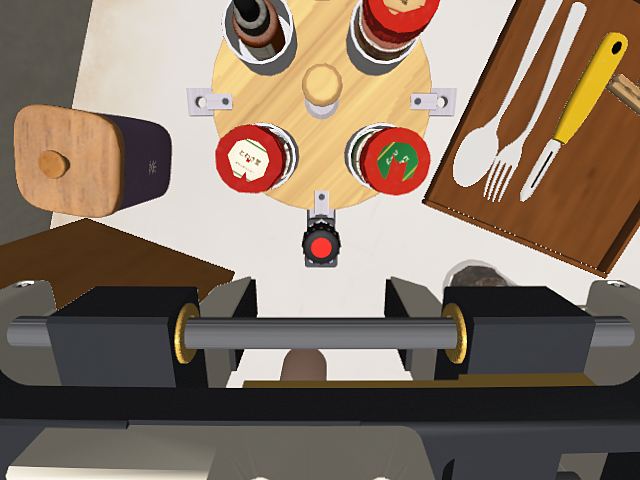

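The knob at (321,246) is aligned within 1 mm. Before descending I'll check whether anything tall lies under the gripper body's footprint.

Run:
```python
from m import *
for n in('top0','side0'):
    W=np.load(n+'.npz')['W']; a=np.radians(21.2)
    d=W[...,:2]-[.6248,.0422]; t=d@[np.cos(a),np.sin(a)]; r=d@[-np.sin(a),np.cos(a)]
    for lim in((.11,.05),(.14,.08)):
        m=(abs(t)<lim[0])&(abs(r)<lim[1])&(W[...,2]>.125)
        print(n,lim,m.sum(), W[m].max(0) if m.any() else '', t[m].min() if m.any() else '', r[m].min() if m.any() else '')
```

```text
top0 (0.11, 0.05) 85 [0.70446655 0.02431934 0.13742235] 0.02931105560481406 -0.04992634691687276
top0 (0.14, 0.08) 756 [0.73700023 0.16679973 0.18278157] 0.0257228939550027 -0.0799718562347852
side0 (0.11, 0.05) 38 [0.69699481 0.01958752 0.13476759] 0.03267387172407472 -0.049977726151636856
side0 (0.14, 0.08) 1233 [0.74032943 0.1666535  0.17880446] 0.02559512396744925 -0.07973914164208432
```

Emit:
send_rows(series=[[-0.0003,0,0.02,0,0,0,0.3],[0,0,0.02,0,0,0,0.3],[0,0,0.005,0,0,0,0.3]])

```text
time: 9.78
tool_pos: [0.6238, 0.0417, 0.1553]
tool_rot: [3.138, 0.001, -1.199]
contact_force: [-0.6, 0.1, -0.7]
opening: 0.0644
```

The body footprint holds only jar caps, which top out at 0.132. I'll continue down slowly.

Emit:
send_rows(series=[[0,0,0.015,0,0,0,0.3],[0,0,0.015,0,0,0,0.3],[0,0,0.015,0,0,0,0.3],[0,0,0.01,0,0,0,0.3],[0,0,0.008,0,0,0,0.3]])

```text
time: 10.2
tool_pos: [0.6252, 0.042, 0.0944]
tool_rot: [3.141, -0.0, -1.2]
contact_force: [-0.3, 0.4, 0.4]
opening: 0.0639
```

Emit:
send_rows(series=[[0,0,0.006,0,0,0,0.3],[0,0,0.003,0,0,0,0.3],[0,0,0,0,0,0,0.3],[0,0,0,0,0,0,0.3],[0,0,0,0,0,0,0.3]])

```text
time: 10.62
tool_pos: [0.6257, 0.0425, 0.0865]
tool_rot: [-3.14, -0.001, -1.2]
contact_force: [0.5, 0.1, -0.3]
opening: 0.0643
```

Run:
```python
from m import *
d=cam('wrist','w9.png');d=cam('side','s9.png');s=observe();print(s['time'],s['tool_pos'],s['contact_force'])
```

```text
10.7167 [0.62556641 0.04247105 0.08636697] [ 0.25317614  0.39113703 -0.15455351]
```

View pics/w9.png

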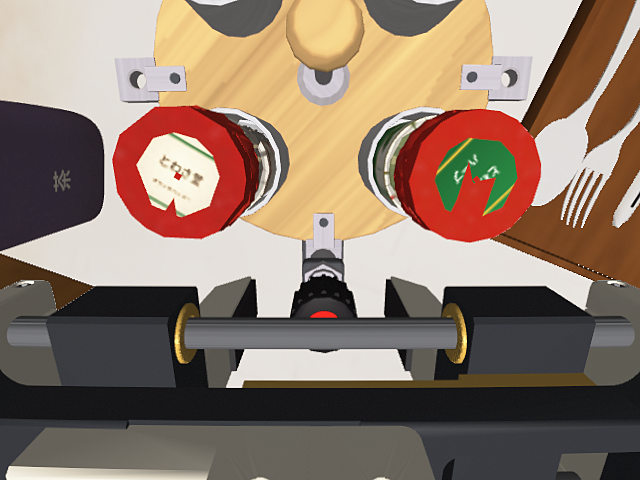

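The knob at (323,315) is centred between the fingers. I'll go 3 mm lower and close.

Emit:
send_rows(series=[[0,0,0.003,0,0,0,0.4],[0,0,0,0,0,0,0.5],[0,0,0,0,0,0,0.6],[0,0,0,0,0,0,1],[0,0,0,0,0,0,1]], newtons=45)

```text
time: 11.13
tool_pos: [0.6252, 0.0425, 0.0827]
tool_rot: [-3.142, -0.0, -1.2]
contact_force: [-0.1, -0.5, -0.5]
opening: 0.0353
```

Emit:
send_rows(series=[[0,0,0,0,0,0,1],[0,0,0,0,0,0,1],[0,0,0,0,0,0,1],[0,0,0,0,0,0,1],[0,0,0,0,0,0,1]])

```text
time: 11.55
tool_pos: [0.6243, 0.0422, 0.0826]
tool_rot: [3.14, 0.0, -1.2]
contact_force: [-4.8, -1.2, 3.2]
opening: 0.0273
```

Emit:
send_rows(series=[[0,0,-0.003,0,0,0,1],[0,0,-0.003,0,0,0,1],[0,0,-0.002,0,0,0,1],[0,0,0,0,0,0,1]])

```text
time: 11.88
tool_pos: [0.6244, 0.0422, 0.0901]
tool_rot: [3.139, 0.0, -1.2]
contact_force: [-2.9, -3.7, -7.4]
opening: 0.0269
```

Emit:
send_rows(series=[[0,0,-0.002,0,0,0,1],[0,0,-0.002,0,0,0,1],[0,0,-0.001,0,0,0,1],[0,0,0,0,0,0,1]])

```text
time: 12.22
tool_pos: [0.6244, 0.0422, 0.095]
tool_rot: [3.139, 0.0, -1.2]
contact_force: [-3.2, -4.4, -11.1]
opening: 0.0272
```

Emit:
send_rows(series=[[0,0,-0.001,0,0,0,1],[0,0,-0.0005,0,0,0,1],[0,0,0,0,0,0,1],[0,0,0,0,0,0,1]])

```text
time: 12.55
tool_pos: [0.6243, 0.0422, 0.0962]
tool_rot: [3.139, 0.001, -1.2]
contact_force: [-3.1, -3.6, -11.4]
opening: 0.0273
```

Emit:
send_rows(series=[[0,0,-0.0005,0,0,0,1],[0,0,-0.0005,0,0,0,1],[0,0,0,0,0,0,1],[0,0,0,0,0,0,1]])

```text
time: 12.88
tool_pos: [0.6243, 0.0422, 0.0968]
tool_rot: [3.139, 0.001, -1.2]
contact_force: [-2.5, -4.4, -16.2]
opening: 0.027
```

The force jumped from 11 to 16 N at a 14 mm rise, so the pin is against its stop. I'll check by camera.

Run:
```python
from m import *
for n in('wrist','side'):
    d=cam(n,n+'10.png');W=cloud(d);C=d['color'].astype(int);print(n)
    m=(C[...,0]>120)&(C[...,1]<70)&(C[...,2]<70)&(np.hypot(W[...,0]-.6246,W[...,1]-.042)<.02)
    print('reddot',m.sum(),np.median(W[m],0) if m.any() else '')
    for nm,c,r,z in(('jar',(.602,-.0348),.035,.131),('fin',(.6655,-.062),.02,.119),('s0',(.693,.0),.035,.131),('s2',(.638,-.124),.035,.131),('drop',(.7275,-.0895),.02,.12),('salt',(.577,.222),.035,.092),('coffee',(.437,.056),.04,.11)):
        q=W[(np.hypot(W[...,0]-c[0],W[...,1]-c[1])<r)&(np.abs(W[...,2]-z)<.007)]
        if len(q)>10: print(nm,len(q),cv2.minEnclosingCircle(q[:,:2].astype(np.float32)),np.median(q[:,2]))
s=observe();print(s['time'],s['tool_pos'],s['contact_force'],s['opening'])
```

```text
wrist
reddot 42 [0.6278621  0.035673   0.13113046]
jar 12034 ((0.6017051935195923, -0.03438689559698105), 0.02256034128367901) 0.1317857438707562
fin 4434 ((0.6650829315185547, -0.06212974339723587), 0.013855557888746262) 0.12050721241933997
s0 12295 ((0.6928784847259521, 9.684637188911438e-05), 0.022779084742069244) 0.13195976001622933
side
reddot 21 [0.62725178 0.03869704 0.1318989 ]
jar 488 ((0.6019170880317688, -0.03427773341536522), 0.023774808272719383) 0.1322422314069937
fin 180 ((0.6641815304756165, -0.06340023875236511), 0.013947180472314358) 0.1196818014661595
s0 420 ((0.6920198202133179, -0.0005920201074331999), 0.023222772404551506) 0.13256160596965808
s2 590 ((0.6386494040489197, -0.12452305108308792), 0.023037176579236984) 0.13170148377394397
drop 61 ((0.7260456085205078, -0.09129838645458221), 0.0059327250346541405) 0.12112009057533235
salt 238 ((0.5762470364570618, 0.22040706872940063), 0.026868293061852455) 0.09281381939838163
coffee 868 ((0.4390771985054016, 0.0545920804142952), 0.0329069048166275) 0.11128455035540724
12.9833 [0.62429917 0.042231   0.09681014] [ -3.08041622  -5.33157299 -15.07403333] 0.027209235021433943
```

View pics/wrist10.png

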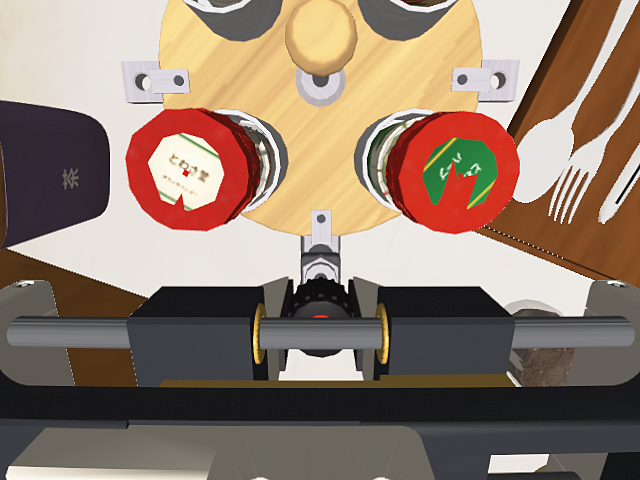

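View pics/side10.png

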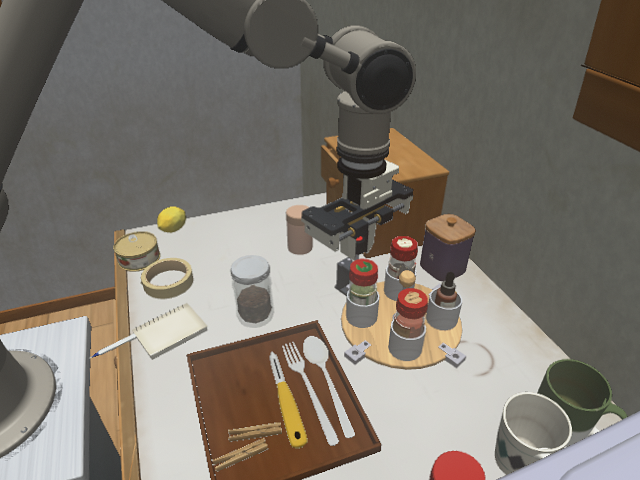

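The knob top is at 0.131, 14 mm up. The rack, jars and bystanders have not moved. I'll hold briefly to see whether the grip slips.

Emit:
send_rows(series=[[0,0,0,0,0,0,1],[0,0,0,0,0,0,1],[0,0,0,0,0,0,1],[0,0,0,0,0,0,1],[0,0,0,0,0,0,1]])

```text
time: 13.4
tool_pos: [0.6243, 0.0422, 0.0968]
tool_rot: [3.139, 0.001, -1.2]
contact_force: [-2.3, -4.4, -16.6]
opening: 0.0271
```

Run:
```python
from m import *
d=cam('wrist');W=cloud(d);C=d['color'].astype(int)
m=(C[...,0]>120)&(C[...,1]<70)&(C[...,2]<70)&(np.hypot(W[...,0]-.6246,W[...,1]-.042)<.02)
z=np.median(W[m],0); print(z)
s=observe();print(s['tool_pos'],s['contact_force'])
if z[2]>.1295 and s['contact_force'][2]<-8: print(workorder.hand_in())
```

```text
[0.62776351 0.03571672 0.13081811]
[0.62433089 0.04218978 0.09682547] [ -2.25972434  -4.72486007 -16.37274084]
the job is handed in; nothing more can be done
None
```

The red-capped jar is standing upright in the empty cup and let go. The index pin's knob is held fully up, and I handed the job in at about 13.5 s.

**Jar:** I lowered it with the pin seated until the fingers felt about 7 N from the cup floor. Its cap top is at 132 mm, level with its neighbours. The camera puts it about 2 mm off the cup's axis.

**Pin:** I gripped the knob at 45 N and raised it until the force climbed from 11 to about 16 N at the stop. The red dot rose from about 117 to 131 mm, so the pin is about 14 mm up. It did not slip over the following 0.4 s.

**Surroundings:** The two red-capped jars in the rack, the middle pole, the pink salt and the coffee jar all measured within 1–3 mm of where they started. The dropper bottle also looked in place, though the side camera saw only part of it. The turntable has not visibly turned.

No check failed. The cameras disagreed with each other by up to about 3 mm in y, so I placed the jar using the wrist camera alone.

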